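# Slip the open clip onto the guide rod

### The job

Pick up the small black open C-shaped spacer clip and pass it, gap downward, over the narrow neck of the horizontal guide rod, then slide it along onto the thick part of the rod until it bears on the dark set ring there. Press it lightly against the ring for about half a second to be sure it is seated, then let go, leaving it hanging upright on the rod against the ring. Be gentle: the ring is held on the rod only by friction and must stay where it is, and the things standing around are to be left alone.

Things in the scene. Friction and masses are not known exactly. Their poses are not given: they have to be found in the camera images.
- clip: Loose black plastic open C clip, 25 mm outside diameter, 20 mm long, 45 g, standing on two dark feet on the bench, grip block up, gap down. Origin: bore centre, 14 mm above the feet's underside. z up through the block, y along the 16 mm bore (the rod's direction once mounted), x across. The gap at -z is 10.5 mm wide, flaring outward to 20 mm between the feet (feet out to x = +-17 mm). Alike when turned half round.
- clip_tab (a point): Where to grip the clip, across x: 22 mm above its origin, in the flat-sided grip block on top of the C: 26 mm thick (x), 20 mm long (y), from 9 to 34 mm above the clip's origin. Fingertips may reach down to 8 mm below the clip's origin, clear of its feet. Axes as the clip's.
- stand: Fixed stand: base plate 70 x 220 x 12 mm, posts at y = +-96 mm (30 mm wide, 14 mm along y, tops 82 mm above the bench) carrying a horizontal steel rod. Origin: centre of the base's underside; y along the rod, z up. Rod axis x = 0, z = 70 mm; 13 mm thick but for the neck. To slide onto the thick part the clip's bore must be in line with the rod (1.5 mm play all round).
- neck (a point): Middle of the rod's 8 mm thick neck, on the axis (stand y = +45 mm, z = 70 mm). The neck runs from y = +30 to +60 mm; cones 4 mm long lead to the full thickness at both ends. Only here does the rod pass the clip's gap. Axes as the stand's.
- ring_range (a point): Middle of the stretch of thick rod where the dark steel set ring (20 mm diameter, 12 mm long) stands: on the axis at stand y = -43 mm. The ring's centre is anywhere from y = -24 to -62 mm, not reported: find it by touch or sight, sliding toward -y from the neck. Friction holds it up to about 9 N of push; a shift over 3 mm along the rod is a failure. Axes as the stand's.
- vial: Bystander: glass sample vial with black cap, 33 mm diameter, 70 mm tall, standing on the bench behind the work. Origin: centre of its underside.
- beaker: Bystander: small glass beaker, 42 mm diameter, 48 mm tall, standing on the bench. Origin: centre of its underside.
- small_vial: Bystander: small glass vial with pale grey cap, 23 mm diameter, 46 mm tall, standing on the bench. Origin: centre of its underside.
Mind the look-alikes: they are no part of the job. Of the things like the stand, leave any that is purple; of the rest the larger one is meant.

How it is judged:
By the outcome, as a careful person would: the job done as asked, in the order asked, and still so for the second after the job is handed in, with the robot touching nothing.
It also fails if it takes over 50 s, if anything falls off the work surface, if the arm or the gripper's body presses on something with over 40 N, if the wrist force passes 120 N, or if a joint passes its speed limit or range.

### The arm

A 7-joint arm with a two-finger parallel gripper is mounted at the origin on a cart in front of the work surface, level with it; the furniture and walls round the work are solid. World frame = base frame: x ahead of the robot, y to its left, z up, the work surface at z = 0. Lengths are in m, angles in rad, forces in N, time in s.
With the tool pointing down it reaches from about 0.425 to 0.925 m from the base axis. Payload 6.8 kg.
Tool frame: the origin (TCP) lies on the front face of the gripper's body, between the roots of the fingers; the fingertips stand 73 mm ahead of it and the grasp point (between the pads) lies 54 mm ahead of it (env.nose_length is the distance from the TCP to the fingertips, in m); z points along the fingers, y is the line along which they close (so a half turn about z gives the same grasp; the last joint's range is limited). The gripper opens to 85 mm and grips with 20 to 120 N. Pads are 22 mm wide; open, the fingers measure 114 mm over their backs; the gripper's body (76 mm by 85 mm) begins 54 mm behind the grasp point. The pads swing forward as they close: fully open they stand 13 mm farther back than shut.
Start: joints at [1.24, 0.477, 0.022, 1.555, -0.011, 1.109, -0.083], TCP at [0.149, -0.658, 0.304] pointing down, gripper open.
Joint ranges: [-2.96, 2.96], [-0.34, 2.1], [-1.41, 1.46], [0.24, 2.44], [-1.37, 4.51], [0.17, 1.92], [-2.96, 2.96]. Speed limits (rad/s): [2.39, 2.39, 3.14, 3.14, 3.14, 3.14, 3.14].

### API

Orientations are given as a unit quaternion [w, x, y, z].
In Python, from cell import env, kin, camera, calibration, job gives the robot as it stands. The module is installed in compiled form; this text tells all that it offers. Calls block until the motion is done:
- env.reach(position, orientation): joint-space move of the TCP to a pose.
- env.movel(position, velocity=0.15, rot=None, stop_force=None): straight line of the TCP; rot=None keeps the orientation; velocity is the mean speed in m/s. With stop_force (N) it stops when the force on the tool has changed by that much, and returns True; else False.
- env.goto_joints(angles): joint-space move.
- env.grip(opening, f_grip=None): finger opening in m; f_grip is the grip in N (None keeps the last); returns when the fingers have stopped.
- env.dwell(seconds).
- kin.inverse_kinematics(position, orientation): joint angles nearest the present ones, or None.
- env.get_state(): the state.
- camera(name): name is "side" or "top"; returns (picture, depth): 384x512x3 uint8, blue, green, red; 384x512 float32, m along the optical axis (not along the pixel's ray), 0 where there is no reading.
- calibration(name): a dict with "fx", "fy", "cx", "cy" (pixels), "k1" (the pictures are not rectified: a ray, as slopes to the right and down, at radius r is drawn at 1 + k1 r^2 times it, then the intrinsics apply), "rvec" (rotation vector, rad) and "tvec" (3), from world to camera coordinates, as OpenCV has them. Camera axes: x right, y down, z forward; pixel columns grow to the right and rows downward; lengths in m; the calibration is good to about 2 mm. A picture is of the moment at which its call begins. calibration takes no time and is no camera call.
A pose or a line that the arm cannot do raises env.PlanningError and nothing moves.
- job.job_done(): hands the job in; it is judged then, once.
The state is a dict: "time": time; "qpos": joint angles; "joint_velocities": joint speeds; "joint_torque": joint torques, N m; "tcp_pos": TCP position; "orientation": TCP orientation; "force": force on the tool from outside, world axes, zero at the start; "torque": the same for the moment, N m; "opening": finger opening in m; "gripper_force": force on a finger pad.
Only numpy, scipy, OpenCV 4.12 (cv2) and the standard library are available. Lean on these libraries where they do the work, as an engineer would, in place of code of your own. Each camera call takes 0.05 s, during which the arm holds its last target. There are 200 camera calls.

## Working session

There is one attempt and no reset: what is moved stays moved. The work goes in short steps, each a Python script; the robot and the scene stay as the last script left them, time stands still between calls to the robot, and variables do not carry over. Pictures are saved under pics/ and viewed, at most 10 in all, crops included, and the job is handed in when it is done.

```bash
mkdir -p pics
python3 - <<'E'
from cell import env, camera, calibration
import cv2,numpy as np
for n in("top","side"):
    p,d=camera(n); cv2.imwrite(f"pics/{n}0.png",p); np.save(f"{n}0.npy",d); cv2.imwrite(f"pics/{n}0.png",cv2.resize(p,(768,576)))
    c=calibration(n); print(n,c, "campos",-cv2.Rodrigues(np.array(c["rvec"]))[0].T@np.array(c["tvec"]).ravel())
s=env.get_state();print(s["time"],s["tcp_pos"],s["orientation"],s["opening"])
E
```

```text
top {'fx': 348.68475241426205, 'fy': 348.68475241426205, 'cx': 256.497158819326, 'cy': 195.80137485988044, 'k1': -0.08508881147159077, 'rvec': array([ 2.19942534, -2.17114151,  0.07510709]), 'tvec': array([0.056063  , 0.62153732, 1.11158711])} campos [0.54169964 0.06232734 1.15228226]
side {'fx': 492.9823916194798, 'fy': 492.9823916194798, 'cx': 261.1568973301416, 'cy': 193.77186560586355, 'k1': -0.20160162064614912, 'rvec': array([ 2.24342117, -0.40196752,  0.18060595]), 'tvec': array([-0.54551253,  0.23328978,  1.2083032 ])} campos [ 0.24924751 -0.91437516  0.95592803]
0.1 [ 0.14904744 -0.65791896  0.30301781] [-8.18023133e-04  9.93798221e-01  1.11195336e-01 -1.57657866e-04] 0.08562474786409896
```

View pics/top0.png

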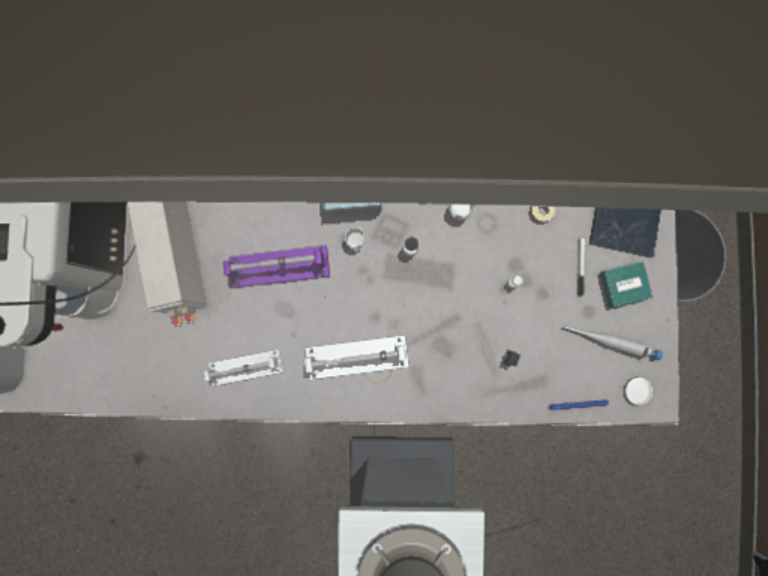

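View pics/side0.png

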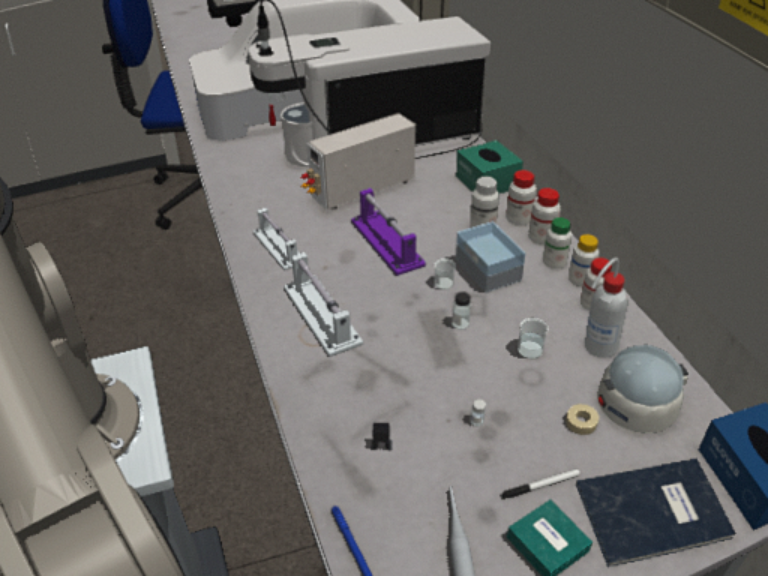

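The top view shows the larger white stand at about (356,357), with the small white one at (243,367) and the purple one at (277,266) as look-alikes. The clip is at (510,359). In the side view they are at (322,310) and (381,436). I'll crop closer and compute the point cloud.

```bash
cat > h.py <<'E'
import cv2,numpy as np
from cell import calibration
def cal(n):
    c=calibration(n);R=cv2.Rodrigues(np.array(c["rvec"]))[0];t=np.array(c["tvec"]).ravel()
    K=np.array([[c["fx"],0,c["cx"]],[0,c["fy"],c["cy"]],[0,0,1.]]);return K,np.array([c["k1"],0,0,0,0.]),R,t
def rays(n,uv):
    K,D,R,t=cal(n);s=cv2.undistortPoints(np.array(uv,float).reshape(-1,1,2),K,D)[:,0]
    return np.c_[s,np.ones(len(s))]@R, -R.T@t      # world rays (depth 1), cam centre
def at_z(n,uv,z):
    r,c=rays(n,uv);return c+r*((z-c[2])/r[:,2])[:,None]
def cloud(n,d):
    h,w=d.shape;uv=np.stack(np.meshgrid(np.arange(w),np.arange(h)),-1).reshape(-1,2)
    r,c=rays(n,uv);return (c+r*d.reshape(-1,1)).reshape(h,w,3)
def proj(n,P):
    K,D,R,t=cal(n);return cv2.projectPoints(np.array(P,float).reshape(-1,3),R,t,K,D)[0][:,0]
E
python3 - <<'E'
from h import *
from cell import camera
ims=[]
for n,bs in (("top",((195,215,285,260),(320,225,365,255))),("side",((180,165,250,240),(235,270,275,310)))):
    p,_=camera(n);d=np.load(n+"0.npy");P=cloud(n,d)
    for i,(a,b,c,e) in enumerate(bs):
        ims.append(cv2.resize(p[b:e,a:c],(395,int(395*(e-b)/(c-a))) if n=="top" else (390,295) if 0 else (int(330*(c-a)/(e-b)),330),interpolation=cv2.INTER_CUBIC))
        Q=P[b:e,a:c].reshape(-1,3);z=Q[:,2]
        print(n,i,"table z",np.median(z))
        for lo,hi in((.008,.017),(.017,.035),(.035,.056),(.056,.073),(.073,.09)):
            m=(z>lo)&(z<hi);m&=d[b:e,a:c].ravel()>0
            if m.sum()>3:
                q=Q[m];print(lo,hi,m.sum(),q.mean(0).round(4),q.min(0).round(3),q.max(0).round(3))
W=np.full((600,800,3),90,np.uint8);pos=((0,0),(400,0),(0,268),(400,268))
for im,(x,y) in zip(ims,pos):
    print(im.shape);im=im[:600-y,:400];W[y:y+im.shape[0],x:x+im.shape[1]]=im
cv2.imwrite("pics/crops.png",W)
E
```

```text
top 0 table z 0.002177021921200395
0.008 0.017 1033 [0.4843 0.1247 0.0124] [0.436 0.012 0.008] [0.547 0.238 0.017]
0.017 0.035 60 [0.4889 0.127  0.0191] [0.44  0.018 0.017] [0.523 0.229 0.034]
0.035 0.056 6 [0.4787 0.1836 0.0491] [0.458 0.036 0.037] [0.511 0.215 0.055]
0.056 0.073 51 [0.4823 0.1414 0.0709] [0.456 0.033 0.06 ] [0.512 0.224 0.073]
0.073 0.09 281 [0.4846 0.1193 0.0781] [0.457 0.021 0.073] [0.512 0.227 0.087]
top 1 table z 0.000788516530432104
0.008 0.017 7 [ 0.4833 -0.2015  0.0111] [ 0.47  -0.207  0.008] [ 0.5   -0.198  0.016]
0.017 0.035 5 [ 0.4886 -0.2015  0.0261] [ 0.481 -0.206  0.02 ] [ 0.497 -0.199  0.031]
0.035 0.056 56 [ 0.4861 -0.2078  0.048 ] [ 0.472 -0.222  0.04 ] [ 0.501 -0.196  0.053]
side 0 table z 0.0035909857427570135
0.008 0.017 905 [0.4718 0.1408 0.0133] [0.433 0.009 0.008] [0.61  0.361 0.017]
0.017 0.035 223 [0.4776 0.1279 0.0227] [0.437 0.016 0.017] [0.525 0.301 0.035]
0.035 0.056 134 [0.4793 0.1415 0.0446] [0.453 0.018 0.035] [0.51  0.301 0.056]
0.056 0.073 110 [0.4839 0.0903 0.0659] [0.454 0.019 0.056] [0.511 0.219 0.073]
0.073 0.09 296 [0.4831 0.1126 0.0791] [0.454 0.018 0.073] [0.512 0.227 0.089]
side 1 table z 0.0015230315536929884
0.008 0.017 16 [ 0.4817 -0.2168  0.0116] [ 0.469 -0.224  0.008] [ 0.5   -0.209  0.016]
0.017 0.035 42 [ 0.4831 -0.2183  0.0267] [ 0.472 -0.226  0.017] [ 0.495 -0.21   0.034]
0.035 0.056 106 [ 0.4846 -0.2143  0.0468] [ 0.47  -0.226  0.035] [ 0.499 -0.198  0.052]
(197, 395, 3)
(263, 395, 3)
(330, 308, 3)
(330, 330, 3)
```

View pics/crops.png

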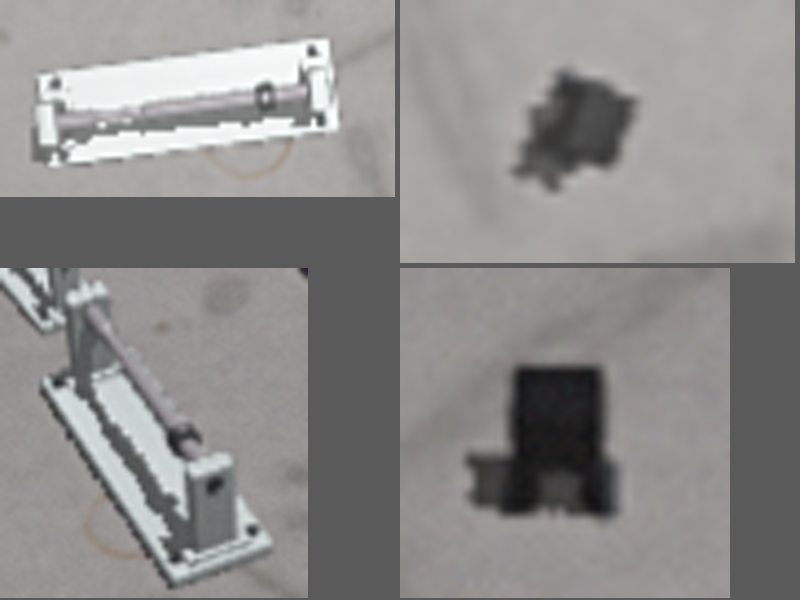

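The crops show the ring at about (264,96) in the top crop, toward world -y. The neck is at about (95–145,118), so stand +y points along world +y, with a slight yaw. The clip's bore faces the side camera, with its feet at (485,480) and (600,490). Next I'll fit the poses.

```bash
cat > fit.py <<'E'
from h import *
from scipy.optimize import minimize
def box(x0,x1,y0,y1,z0,z1): return np.array([[x,y,z] for x in(x0,x1) for y in(y0,y1) for z in(z0,z1)])/1000.
a=np.linspace(0,2*np.pi,24)
cyl=np.array([[12.5*np.cos(t),y,12.5*np.sin(t)] for t in a for y in(-10,10)])/1000
CLIP=[box(-13,13,-10,10,9,34),cyl,box(5,17,-10,10,-14,-10),box(-17,-5,-10,10,-14,-10)]
STAND=[box(-35,35,-110,110,0,12),box(-15,15,89,103,0,82),box(-15,15,-103,-89,0,82)]
def pose(p,z): 
    c,s=np.cos(p[2]),np.sin(p[2]);return np.array([[c,-s,0],[s,c,0],[0,0,1]]),np.array([p[0],p[1],z])
def render(n,parts,R,t,off,shape,S=4):
    m=np.zeros((shape[0]*S,shape[1]*S),np.uint8)
    for P in parts:
        uv=(proj(n,P@R.T+t)-off+.5)*S-.5
        cv2.fillConvexPoly(m,cv2.convexHull(np.round(uv*16).astype(np.int32)),255,shift=4)
    return cv2.resize(m,(shape[1],shape[0]),interpolation=cv2.INTER_AREA)/255.
def fit(parts,z,p0,masks):
    def cost(p):
        R,t=pose(p,z);return sum(np.abs(render(n,parts,R,t,o,m.shape)-m).sum()/m.sum() for n,m,o in masks)
    best=None
    for dy in np.radians(np.arange(-10,11,5)):
        S=np.array([p0]*4)+np.r_[[[0,0,0]],np.diag([.006,.006,.15])];S[:,2]+=dy
        r=minimize(cost,S[0],method="Nelder-Mead",options=dict(initial_simplex=S,xatol=1e-5,fatol=1e-4))
        if best is None or r.fun<best.fun: best=r
    return best.x.round(4),round(best.fun,3)
E
python3 - <<'E'
from fit import *
from cell import camera
M={}
for n in("top","side"): M[n]=camera(n)[0].astype(float).mean(2),cloud(n,np.load(n+"0.npy"))
# clip
b={"top":(325,225,360,255),"side":(238,272,272,306)}
ms=[]
for n,(x0,y0,x1,y1) in b.items():
    g=M[n][0][y0:y1,x0:x1];bg=np.median(g);dk=np.percentile(g,2);m=np.clip((bg-15-g)/(bg-15-dk)*1.8,0,1);ms.append((n,m,np.array([x0,y0])))
for yaw in np.radians([-70,-45,-20,0,20,45,70,90]): print("clip",np.degrees(yaw),[fit(CLIP,.014,[.484,-.21,yaw],q) for q in(ms,)])
# stand: base+post silhouette
b={"top":(195,215,285,260),"side":(183,165,246,240)}
for n,(x0,y0,x1,y1) in b.items():
    P=M[n][1][y0:y1,x0:x1];g=M[n][0][y0:y1,x0:x1]
    Q=P.reshape(-1,3);
    for y in (.12,):
        k=(Q[:,2]>.074)&(np.abs(Q[:,0]-.484)<.04)&(Q[:,1]>.01)&(Q[:,1]<.24)
        T=Q[k&(Q[:,2]>.078)];e1=T[T[:,1]<.04];e2=T[T[:,1]>.205];print(n,"posts",[(e.mean(0).round(4),(e.max(0)+e.min(0)).round(4)/2,len(e)) for e in(e1,e2)])
        rod=Q[(Q[:,2]>.064)&(Q[:,2]<.085)&(Q[:,1]>.05)&(Q[:,1]<.19)&(np.abs(Q[:,0]-.484)<.03)]
        c=np.polyfit(rod[:,1],rod[:,0],1);print("rod",len(rod),"x=%.4f at y=.12, slope %.4f"%(np.polyval(c,.12),c[0]),(rod[:,0]-np.polyval(c,rod[:,1])).std())
    m=((P[...,2]>.007)&(np.abs(P[...,0]-.484)<.07)&(P[...,1]<.245)).astype(np.uint8)
    l,lab,st,_=cv2.connectedComponentsWithStats(m);m=(lab==1+st[1:,4].argmax()).astype(float)
    print(n,"sil",fit(STAND,0,[.484,.122,.08],[(n,m,np.array([x0,y0]))]))
    m2=(g>150).astype(float)
E
```

```text
Traceback (most recent call last):
  File "fit.py", line 22, in fit
    r=minimize(cost,S[0],method="Nelder-Mead",options=dict(initial_simplex=S,xatol=1e-5,fatol=1e-4))
  File "fit.py", line 18, in cost
    R,t=pose(p,z);return sum(np.abs(render(n,parts,R,t,o,m.shape)-m).sum()/m.sum() for n,m,o in masks)
                         ~~~^^^^^^^^^^^^^^^^^^^^^^^^^^^^^^^^^^^^^^^^^^^^^^^^^^^^^^^^^^^^^^^^^^^^^^^^^^
  File "fit.py", line 18, in <genexpr>
    R,t=pose(p,z);return sum(np.abs(render(n,parts,R,t,o,m.shape)-m).sum()/m.sum() for n,m,o in masks)
                                    ~~~~~~^^^^^^^^^^^^^^^^^^^^^^^
  File "fit.py", line 13, in render
    uv=(proj(n,P@R.T+t)-off+.5)*S-.5
        ~~~~^^^^^^^^^^^
  File "h.py", line 15, in proj
    K,D,R,t=cal(n);return cv2.projectPoints(np.array(P,float).reshape(-1,3),R,t,K,D)[0][:,0]
            ~~~^^^
  File "h.py", line 4, in cal
    c=calibration(n);R=cv2.Rodrigues(np.array(c["rvec"]))[0];t=np.array(c["tvec"]).ravel()
ValueError: time passes only in moves, steps and waits
```

```bash
sed -i 's/^def cal(n)/import functools\n@functools.cache\ndef cal(n)/' h.py
cat > m1.py <<'E'
from fit import *
from cell import camera
M={}
for n in("top","side"): M[n]=camera(n)[0].astype(float).mean(2),cloud(n,np.load(n+"0.npy"))
b={"top":(325,225,360,255),"side":(238,272,272,306)}
ms=[]
for n,(x0,y0,x1,y1) in b.items():
    g=M[n][0][y0:y1,x0:x1];bg=np.median(g);dk=np.percentile(g,2);m=np.clip((bg-15-g)/(bg-15-dk)*1.8,0,1);ms.append((n,m,np.array([x0,y0])))
for yaw in (-60,-25,0,25,60,90): print("clip",yaw,fit(CLIP,.014,[.484,-.21,np.radians(yaw)],ms))
b={"top":(195,215,285,260),"side":(183,165,246,240)}
for n,(x0,y0,x1,y1) in b.items():
    P=M[n][1][y0:y1,x0:x1];Q=P.reshape(-1,3)
    T=Q[(np.abs(Q[:,0]-.484)<.04)&(Q[:,1]>.01)&(Q[:,1]<.24)&(Q[:,2]>.078)]
    print(n,"posts",[(e.mean(0).round(4),len(e)) for e in(T[T[:,1]<.04],T[T[:,1]>.205])])
    rod=Q[(Q[:,2]>.064)&(Q[:,2]<.085)&(Q[:,1]>.05)&(Q[:,1]<.19)&(np.abs(Q[:,0]-.484)<.03)]
    c=np.polyfit(rod[:,1],rod[:,0],1);print("rod",len(rod),"x=%.4f at y=.12, slope %.4f"%(np.polyval(c,.12),c[0]),(rod[:,0]-np.polyval(c,rod[:,1])).std())
    m=((P[...,2]>.007)&(np.abs(P[...,0]-.484)<.07)&(P[...,1]<.245)).astype(np.uint8)
    l,lab,st,_=cv2.connectedComponentsWithStats(m);m=(lab==1+st[1:,4].argmax()).astype(float)
    print(n,"sil",fit(STAND,0,[.484,.122,.08],[(n,m,np.array([x0,y0]))]))
E
time python3 m1.py
```

```text
clip -60 (array([ 0.4853, -0.2084, -0.4213]), np.float64(0.385))
clip -25 (array([ 0.4853, -0.2082, -0.4417]), np.float64(0.384))
clip 0 (array([ 0.4853, -0.2084, -0.4192]), np.float64(0.385))
clip 25 (array([ 0.4853, -0.2082, -0.4399]), np.float64(0.384))
clip 60 (array([ 0.4853, -0.2082, -0.4495]), np.float64(0.387))
clip 90 (array([ 0.4853, -0.2085,  2.7213]), np.float64(0.385))
top posts [(array([0.4982, 0.0296, 0.0826]), 44), (array([0.4706, 0.2193, 0.0823]), 43)]
rod 185 x=0.4844 at y=.12, slope -0.1447 0.0038873872729742213
top sil (array([0.4835, 0.1247, 0.1404]), np.float64(0.039))
side posts [(array([0.4959, 0.0268, 0.0827]), 53), (array([0.4689, 0.2158, 0.0831]), 45)]
rod 168 x=0.4818 at y=.12, slope -0.1339 0.004101071677781422
side sil (array([0.4837, 0.1295, 0.1367]), np.float64(0.071))
real	0m7.088s
user	0m5.319s
sys	0m0.201s
```

```bash
cat >> h.py <<'E'
def down(th):
    p=(th+np.pi/2)/2;return np.array([0,np.cos(p),np.sin(p),0])
def st(env,tag=""):
    s=env.get_state();print(tag,"t%.2f"%s["time"],"tcp",np.round(s["tcp_pos"],4),"F",np.round(s["force"],2),"T",np.round(s["torque"],2),"op %.4f gf %.1f"%(s["opening"],s["gripper_force"]));return s
E
python3 - <<'E'
from h import *
from cell import env,kin,camera
q0=np.array(env.get_state()["qpos"]);c=np.array([.4853,-.2083])
for k in(0,1):
    a=[kin.inverse_kinematics(np.r_[c,.2],down(-.43+k*np.pi)),kin.inverse_kinematics([.477,.1675,.2],down(.143+k*np.pi))]
    print(k,[None if x is None else np.round(x,2) for x in a])
    if a[0] is not None and a[1] is not None:
        d=np.abs(a[0]-q0).max()
        if k==0 or d<best[0]: best=(d,k)
k=best[1];open("k.txt","w").write(str(k));print("k",k)
o=down(-.43+k*np.pi)
env.reach(np.r_[c,.19],o);st(env)
env.grip(.06)
print(env.movel(np.r_[c,.087],velocity=.08,stop_force=6));st(env,"down")
env.grip(.0,f_grip=30);st(env,"grip")
E
```

```text
0 [array([ 0.63,  0.4 , -0.42,  1.98,  0.22,  0.81, -0.35]), array([ 0.43,  0.61, -1.15,  2.  ,  0.68,  0.99, -0.92])]
1 [array([-0.58,  0.77,  1.27,  2.05, -0.89,  1.03, -2.42]), array([ 0.44,  0.63, -1.18,  2.  ,  0.7 ,  1.  ,  2.2 ])]
k 0
 t2.46 tcp [ 0.4851 -0.2098  0.1901] F [-0.03  0.34 -0.15] T [ 0.05  0.02 -0.01] op 0.0853 gf 0.0
False
down t4.28 tcp [ 0.4857 -0.2084  0.0875] F [-0.11 -0.43 -0.31] T [ 0.02 -0.02  0.02] op 0.0595 gf 0.0
grip t4.67 tcp [ 0.4855 -0.2084  0.0874] F [-0.74  0.76  4.79] T [0.15 0.2  0.02] op 0.0252 gf 29.8
```

Run:
```python
from h import *
from cell import env,camera
p=env.get_state()["tcp_pos"]
env.movel([p[0],p[1],.19],velocity=.12);st(env,"lift")
env.reach([.477,.1675,.19],down(.143));s=st(env,"over")
a,_=camera("top");b,_=camera("side")
g=proj("side",[s["tcp_pos"]-np.array([0,0,.073])])[0].astype(int);print(g)
x,y=max(g[0]-50,0),max(g[1]-45,0);cv2.imwrite("pics/over.png",cv2.resize(b[y:y+90,x:x+100],(800,720),interpolation=cv2.INTER_CUBIC)[:600]);print(x,y)
```

```text
lift t5.67 tcp [ 0.4849 -0.2083  0.1893] F [-0.28  0.72 -0.67] T [-0.07 -0.03 -0.  ] op 0.0258 gf 29.5
over t7.08 tcp [0.4775 0.1658 0.1897] F [-0.53 -0.62 -0.29] T [-0.02  0.02 -0.07] op 0.0258 gf 29.5
[205 170]
155 125
```

View pics/over.png

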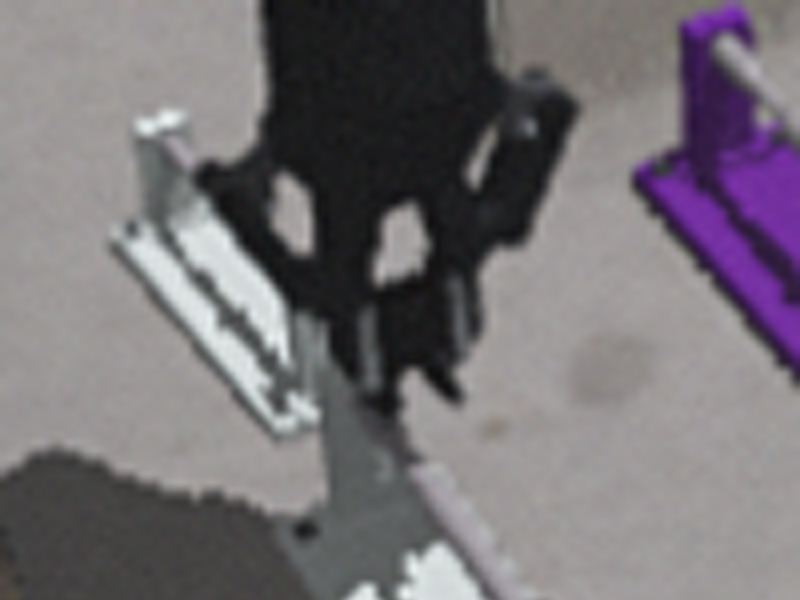

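The side crop shows the clip held upright, with its open gap at about (410,380) in line with the rod. I'll lower it onto the neck.

Run:
```python
from h import *
from cell import env
o=down(.143)
env.movel([.477,.1675,.166],velocity=.05,rot=o);env.dwell(.3);st(env,"hi")
r=env.movel([.477,.1675,.134],velocity=.015,stop_force=3,rot=o);st(env,r)
env.dwell(.2);st(env)
```

```text
hi t8.11 tcp [0.4771 0.1675 0.1662] F [ 0.64  0.75 -0.73] T [ 0.01 -0.03  0.02] op 0.0256 gf 29.5
True t9.70 tcp [0.477  0.1675 0.1392] F [-1.47 -0.57  4.81] T [-0.11  0.09 -0.02] op 0.0256 gf 30.2
 t9.90 tcp [0.477  0.1675 0.1392] F [-1.54 -0.23  5.75] T [-0.1   0.09  0.02] op 0.0257 gf 30.2
```

Contact came at TCP z 0.1392 m, as predicted for the bore's top resting on the neck. Next I'll centre across the rod by touch.

Run:
```python
from h import *
from cell import env
o=down(.143);u=np.array([np.cos(.143),np.sin(.143),0]);p=np.array([.477,.1675,.1434])
env.movel(p,velocity=.02);env.dwell(.2);st(env,"mid")
d=[]
for s in(1,-1):
    r=env.movel(p+s*.007*u,velocity=.01,stop_force=2);q=st(env,r);d.append((q["tcp_pos"]-p)@u)
    env.movel(p,velocity=.03);env.dwell(.15)
print(np.round(d,4));st(env)
```

```text
mid t10.49 tcp [0.4769 0.1674 0.1433] F [ 0.86  0.01 -0.19] T [-0.03 -0.01 -0.02] op 0.0257 gf 29.5
True t10.99 tcp [0.4809 0.1679 0.1429] F [-0.03  0.72  0.01] T [-0.01 -0.01 -0.  ] op 0.0254 gf 29.7
True t11.90 tcp [0.4732 0.1669 0.1433] F [ 1.22 -0.3  -0.46] T [ 0.14 -0.41 -0.02] op 0.0259 gf 30.2
[ 0.0039 -0.0039]
 t12.35 tcp [0.4768 0.1674 0.1432] F [ 0.08 -0.12 -0.62] T [-0.02  0.03 -0.03] op 0.0255 gf 30.3
```

Run:
```python
from h import *
from cell import env
v=np.array([np.sin(.143),-np.cos(.143),0]);p=np.array([.477,.1675,.1434])
r=env.movel(p+.047*v,velocity=.025,stop_force=3);s=st(env,r);print((s["tcp_pos"]-p)@v)
if not r:
    env.dwell(.2);st(env)
    r=env.movel(p+.106*v,velocity=.012,stop_force=2.5);s=st(env,r);print((s["tcp_pos"]-p)@v)
env.dwell(.1);s=st(env);print((s["tcp_pos"]-p)@v,s["force"]@v)
```

```text
False t14.38 tcp [0.4837 0.1211 0.1434] F [-0.45  0.58  0.16] T [-0.03  0.02 -0.  ] op 0.0257 gf 30.3
0.04685696559613574
 t14.58 tcp [0.4837 0.121  0.1434] F [ 0.42 -0.41 -0.31] T [-0.02 -0.06 -0.01] op 0.0257 gf 30.3
True t17.52 tcp [0.4889 0.0838 0.1431] F [-0.12  1.88 -0.  ] T [ 0.32 -0.05  0.  ] op 0.0256 gf 30.3
0.08454350402553842
 t17.62 tcp [0.4887 0.0838 0.1429] F [0.57 0.67 0.34] T [ 0.23 -0.12  0.04] op 0.0256 gf 30.3
0.08453921174905098 -0.5830092841867905
```

Contact at 84.5 mm of travel puts the ring's centre near stand y -55, which matches the picture. Next is a light press in small steps, watching the averaged force.

Run:
```python
from h import *
from cell import env
v=np.array([np.sin(.143),-np.cos(.143),0]);p=np.array([.477,.1675,.1434])
def avg(n=8):
    F=[];T=[]
    for _ in range(n): env.dwell(.03);s=env.get_state();F.append(s["force"]);T.append(s["torque"])
    s=env.get_state();f=np.mean(F,0);print("t%.2f along %.4f"%(s["time"],(s["tcp_pos"]-p)@v),"push %.2f"%(-f@v),f.round(2),np.mean(T,0).round(3));return -f@v
f=avg();d=.0845
while f<3 and d<.0875:
    d+=.0004;env.movel(p+d*v,velocity=.01);f=avg(6)
print("hold");avg(20)
```

```text
t17.88 along 0.0846 push 1.32 [0.43 1.4  0.5 ] [ 0.34  -0.077 -0.022]
t18.33 along 0.0847 push 3.14 [-0.6   3.08 -1.48] [ 0.681  0.185 -0.042]
hold
t19.00 along 0.0847 push 4.25 [-1.76  4.04 -1.74] [ 0.921  0.384 -0.058]
```

Run:
```python
from h import *
from cell import env,camera
v=np.array([np.sin(.143),-np.cos(.143),0]);p=np.array([.477,.1675,.1434]);o=down(.143)
env.movel(p+.0844*v,velocity=.01);env.dwell(.2);s=st(env,"relax")
r=env.movel(p+.0844*v-[0,0,.0025],velocity=.006,stop_force=2);s=st(env,r)
env.dwell(.2);s=st(env);print((s["tcp_pos"]-p)@v, s["force"]@v)
b,_=camera("side");a,_=camera("top")
g=proj("side",[s["tcp_pos"]-np.array([0,0,.073])])[0].astype(int);x,y=g[0]-40,g[1]-35
cv2.imwrite("pics/pre.png",cv2.resize(b[y:y+60,x:x+80],(800,600),interpolation=cv2.INTER_CUBIC))
```

```text
relax t19.45 tcp [0.489  0.0838 0.1434] F [-2.2   3.47 -0.82] T [0.64 0.39 0.02] op 0.0258 gf 30.1
True t19.74 tcp [0.489  0.0839 0.1422] F [ 0.74 -0.57 -1.12] T [-0.04 -0.03 -0.01] op 0.0256 gf 30.4
 t19.94 tcp [0.4886 0.0842 0.142 ] F [ 0.57 -1.   -0.44] T [-0.13 -0.14 -0.02] op 0.0257 gf 30.4
0.08414556006167398 1.0700445321585614
```

View pics/pre.png

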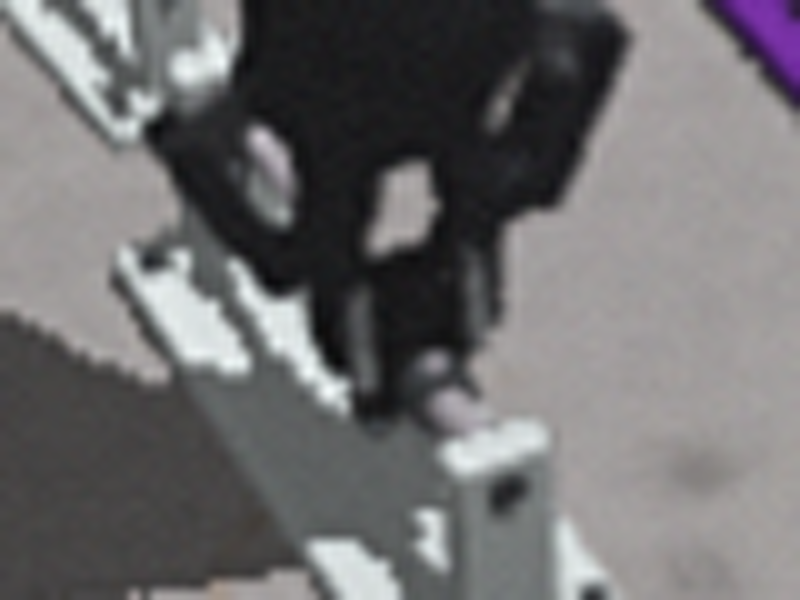

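The side crop shows the clip on the rod against the dark ring at about (430,385). Pressing has stopped, so I'll finish lowering onto the rod, restore light contact with the ring, and release.

Run:
```python
from h import *
from cell import env
v=np.array([np.sin(.143),-np.cos(.143),0]);p=np.array([.477,.1675,.1434])
def avg(n=6):
    F=[]
    for _ in range(n): env.dwell(.03);s=env.get_state();F.append(s["force"])
    f=np.mean(F,0);print("t%.2f along %.4f z %.4f"%(s["time"],(s["tcp_pos"]-p)@v,s["tcp_pos"][2]),"push %.2f"%(-f@v),f.round(2));return f
z=.1420;f=avg()
while f[2]<1.2 and z>.1408:
    z-=.0003;env.movel(np.r_[(p+.0842*v)[:2],z],velocity=.01);f=avg()
d=.0842
while -f@v<1.5 and d<.0856:
    d+=.0003;env.movel(np.r_[(p+d*v)[:2],z],velocity=.01);f=avg()
avg(18)
```

```text
t20.24 along 0.0837 z 0.1420 push -0.91 [ 1.26 -0.74  0.4 ]
t20.69 along 0.0840 z 0.1418 push 0.29 [-0.18  0.27  2.97]
t21.14 along 0.0842 z 0.1418 push 2.19 [-0.22  2.18  3.75]
t21.74 along 0.0844 z 0.1418 push 2.50 [-0.26  2.49  3.9 ]
```

Run:
```python
from h import *
from cell import env,camera
env.grip(.05);s=st(env,"open")
p=s["tcp_pos"]
r=env.movel([p[0],p[1],.25],velocity=.06,stop_force=6);st(env,r)
if not r: env.reach([.52,-.2,.3],down(-.2));st(env)
ims=[]
for n in("top","side"):
    a,_=camera(n);g=proj(n,[[.489,.09,.08]])[0].astype(int);x,y=g[0]-30,g[1]-40
    ims.append(cv2.resize(a[y:y+80,x:x+55],(400,582),interpolation=cv2.INTER_CUBIC))
cv2.imwrite("pics/end.png",np.hstack(ims))
```

```text
open t22.10 tcp [0.4887 0.0833 0.1414] F [-0.25 -0.37  0.14] T [ 0.06 -0.05  0.  ] op 0.0500 gf 0.0
False t24.06 tcp [0.4886 0.0833 0.2497] F [ 1.14 -0.44  0.92] T [-0.02 -0.05  0.05] op 0.0500 gf 0.0
 t25.18 tcp [ 0.5203 -0.1978  0.2998] F [ 1.15  0.98 -0.57] T [-0.02 -0.    0.04] op 0.0501 gf 0.0
```

View pics/end.png

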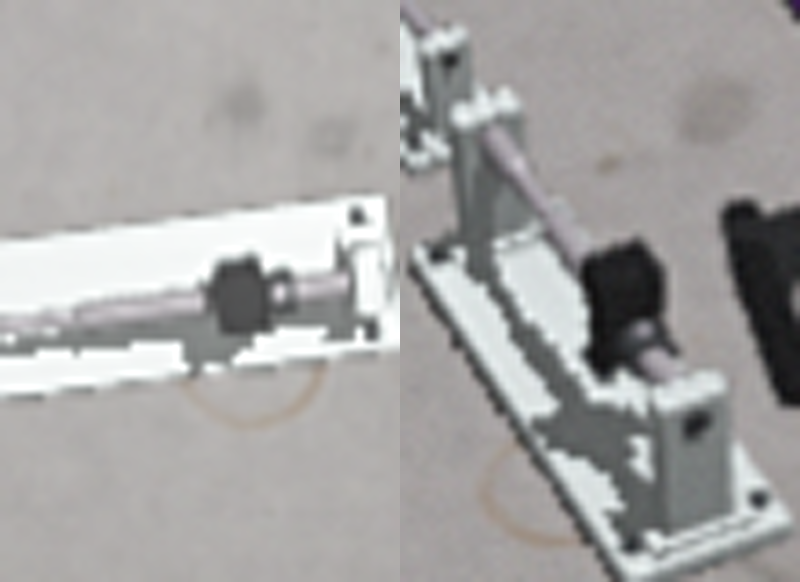

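The pictures show the clip upright on the rod at about (240,295) in the top view, touching the ring at (280,290), and the gripper is clear of it.

```bash
python3 -c "
from cell import job
print(job.job_done())"
```

```text
the job is handed in; nothing more can be done
None
```

The clip was passed over the neck, slid along to the set ring, pressed at about 3–4 N for over half a second and released; the final pictures show it hanging upright against the ring, and the job was handed in after about 25 s of robot time.

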